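# Turn the sample bottle's label to the scanner and scan it

### The arm

A 6-joint arm with a two-finger parallel gripper is mounted at the origin on the work surface. World frame = base frame: x ahead of the robot, y to its left, z up, the work surface at z = 0. Lengths are in m, angles in rad, forces in N, time in s.
With the tool pointing down it reaches from about 0.35 to 0.875 m from the base axis. Payload 4.2 kg.
Tool frame: the origin (TCP) lies midway between the tips of the shut fingers; the grasp point (between the pads) lies 19 mm behind it; z points along the fingers, y is the line along which they close (so a half turn about z gives the same grasp; the last joint's range is limited). The gripper opens to 85 mm and grips with 20 to 120 N. Pads are 22 mm wide; open, the fingers measure 114 mm over their backs; the gripper's body (76 mm by 85 mm) begins 54 mm behind the grasp point. The pads swing forward as they close: fully open they stand 13 mm farther back than shut.
Start: joints at [1.475, 0.385, 0.008, 0, -1.194, -0.259], TCP at [0.217, 0.586, 0.231] pointing down, gripper open.
Joint ranges: [-3.14, 3.14], [-1.21, 2.06], [-1.07, 1.41], [-3.16, 2.05], [-2.99, -0.16], [-3.1, 3.1]. Speed limits (rad/s): [2.79, 2.79, 3.14, 3.14, 3.14, 3.14].

### API

Orientations are given as a rotation vector (axis times angle).
In Python, from cell import telemetry, cams, ticket, models gives the robot as it stands.
- The arm moves only by the tool send_rows, never from a script. Its argument "targets" is a list of rows, each a list of 2 entries, a list of its own where there are three numbers: the shift along the tool's x, y, z normalised to -1 to 1, where 1 is 0.3 m, then the turn, a rotation vector about the tool's x, y, z normalised to -1 to 1, where 1 is 30 degrees. A call has 1 to 8 rows; each row shifts and turns the commanded pose from where the row before left it, along the tool's axes as they then stand; what a row does not reach is not made up. A row lasts 1/12 s, in which the tool goes at most 41.7 mm and 7.16 degrees, less where a joint would pass 70% of its speed; a pose out of reach is approached as far as the arm can. A call with a number of a shift or a turn outside -1 to 1 is refused whole. A call with a gripper value outside its range is refused whole. "claw" is the closure in counts, from 0 (fully open) to 255 (shut), set as the call begins (left out, the last holds). The fingers move at their own pace and stop on an object; "squeeze" is the grip in N (left out, the last holds). Time passes only in rows, so rows that do not move let the fingers close. It gives the time, the measured TCP pose, the force, the opening and the grip force at its end, in the units of the state.
- telemetry.sense(): the state, without advancing time (a new reading comes with each control period).
- cams.capture(name): name is "side" or "top"; returns the picture (480x640x3 uint8, red, green, blue); there is no depth.
- cams.camera_params(name): a dict with "fx", "fy", "cx", "cy" (pixels), "origin" and "rotation" of the camera in the world. Camera axes: x right, y up, looking along -z (the intrinsics and any distortion apply to the point x, -y, -z); pixel columns grow to the right and rows downward; lengths in m; the calibration is good to about 2 mm. A picture is of the moment at which its call begins. camera_params takes no time and is no camera call.
- ticket.finish_job(): hands the job in; it is judged then, once.
Trained networks look in the newest picture that a camera, given by its name, has taken for a name from the list of things; names that differ only in an ending like _2 or _b are one class to them, and where a whole thing is asked for, a point or a joint stands for the part that bears it (a point fixed in the world has none). Each returns a list of dicts, best first, with "score" (0 to 1); they miss things now and then, are a little off and sometimes report something else, mostly with a low value. They report only what shows in the picture. A call takes as long as a camera call.
- models.regions_of(camera, name): "region" (480x640 bool, what is visible of it) and "centre" ([column, row] in pixels, amid what is visible of it).
The state is a dict: "time": time; "qpos": joint angles; "joint_velocities": joint speeds; "joint_efforts": joint torques, N m; "position": TCP position; "ee_rot": TCP orientation; "contact_force": force on the tool from outside, world axes, zero at the start; "moment": the same for the moment, N m; "gripper_width": finger opening in m; "gripper_force": force on a finger pad.
Only numpy, scipy, OpenCV 4.12 (cv2) and the standard library are available. Lean on these libraries where they do the work, as an engineer would, in place of code of your own. Each camera call takes 0.05 s, during which the arm holds its last target. There are 200 camera calls.

### The job

Turn the turntable by pushing its upright posts until the bar-code label of the amber sample bottle standing on it faces the scanner's window, then press the green key on top of the scanner fully down to scan it and let it go. The bottle is clean and weighed: do not touch it, and leave it standing upright in the middle of the turntable. Leave the other things on the bench where they are.

Things in the scene. Friction and masses are not known exactly. Their poses are not given: they have to be found in the camera images.
- station: fixed scan station: turntable and scanner on one aluminium base plate, 8 mm thick, 150 mm wide. Origin on the turntable's axis at bench level; z up; +x points from the turntable's axis to the scanner
- turntable (a joint): angle in rad of the grey turntable disc (radius 108 mm, top 25 mm above the bench), growing counter-clockwise seen from above; it turns about the station's origin without end stops, with light friction, and stays where it is left
- post0 (a point): centre of the top end of one of four upright steel posts with blue caps on the turntable, 90 degrees apart, 95 mm from the axis; 18 mm across, standing 25 to 86 mm above the bench
- post1 (a point): the same point of another such post, 90 degrees counter-clockwise from post0
- post2 (a point): the same point of another such post, 180 degrees counter-clockwise from post0
- post3 (a point): the same point of another such post, 270 degrees counter-clockwise from post0
- bottle: loose amber glass sample bottle with red cap, 68 mm across, 90 mm tall, 0.3 kg, standing near the middle of the turntable and turning with it. Origin under its centre; z up; +x points out through the middle of its label. A yellow seal strip runs from the middle of the cap's top down towards the label, so the label's side can be seen from above
- label (a point): middle of the white bar-code label on the bottle's side, 35 mm from the bottle's axis, 32 mm above its underside
- scanner_window (a point): middle of the scanner's dark window with the red line, 58 mm above the bench. The scanner is a white block 60 mm deep (118 to 178 mm from the turntable's axis along the station's +x), 80 mm wide, its top 85 mm above the bench; the window faces the turntable
- scan_key (a joint): travel of the green round key (34 mm across) on top of the scanner, m: 0 up, 0.006 fully down; sprung, about 4 N
- scan_key_top (a point): centre of the top of the green key
- vial_carton: brown cardboard carton, 150 x 45 x 40 mm, lying beside the station; origin under its centre
- screwdriver: red-handled screwdriver lying beside the station; origin under its middle
- reagent: clear reagent jar with red cap, 76 mm across, 130 mm tall; origin under its centre
- beaker: glass beaker, 72 mm across, 85 mm tall; origin under its centre
- spanner: steel spanner lying on the bench; origin under its middle

How it is judged:
By the outcome, as a careful person would: the job done as asked, in the order asked, and still so for the second after the job is handed in, with the robot touching nothing.
It also fails if it takes over 61 s, if anything falls off the work surface, if the arm or the gripper's body presses on something with over 40 N, if the wrist force passes 120 N, or if a joint passes its speed limit or range.

## Working session

There is one attempt and no reset: what is moved stays moved. The work goes in short steps, Python scripts to look and compute and a tool call to move; the robot and the scene stay as the last step left them, time stands still between calls to the robot, and variables do not carry over. Pictures are saved under pics/ and viewed, at most 10 in all, crops included, and the job is handed in when it is done.

Besides the shell and the picture viewer there is one more tool, called after "Emit:" as name(argument=value, ...) on one line, values as JSON. send_rows: Moves the arm, as the interface text tells. Its arguments: {"type":"object","properties":{"targets":{"type":"array"},"claw":{"type":"number"},"squeeze":{"type":"number"}},"required":["targets"]}

```bash
mkdir -p pics
cat > h.py <<'E'
import numpy as np, cv2
from cell import telemetry, cams, ticket, models
def ray(cam,px):
    p=cams.camera_params(cam); R=np.array(p["rotation"]); o=np.array(p["origin"])
    d=np.array([(px[0]-p["cx"])/p["fx"],-(px[1]-p["cy"])/p["fy"],-1.0])
    return o,R@d
def at_z(cam,px,z):
    o,d=ray(cam,px); return o+d*(z-o[2])/d[2]
def proj(cam,P):
    p=cams.camera_params(cam); R=np.array(p["rotation"]); q=R.T@(np.array(P)-p["origin"])
    return np.array([p["cx"]+p["fx"]*q[0]/-q[2], p["cy"]-p["fy"]*q[1]/-q[2]])
def save(cam,name):
    im=cams.capture(cam); cv2.imwrite(f"pics/{name}.png",im[:,:,::-1]); return im
E
python3 - <<'E'
from h import *
np.set_printoptions(precision=3,suppress=True)
for c in ("top","side"):
    save(c,c+"0"); print(c,cams.camera_params(c))
    for n in ("turntable","post0","bottle","label","scanner_window","scan_key_top","vial_carton","screwdriver","reagent","beaker","spanner"):
        try:
            print(n,[(round(float(r["score"]),2),np.round(r["centre"],1).tolist(),int(r["region"].sum())) for r in models.regions_of(c,n)[:4]])
        except Exception as e: print(n,e)
print(telemetry.sense())
E
```

```text
top {'fx': 533.4106299306152, 'fy': 533.4106299306152, 'cx': 322.49931201964415, 'cy': 240.2761494501461, 'origin': array([0.411, 0.007, 1.588]), 'rotation': array([ 0.081, -0.068, -1.569])}
turntable [(0.8, [360.3, 241.1], 3723), (0.36, [399.9, 222.9], 112)]
post0 [(0.67, [348.2, 256.8], 3640)]
bottle [(0.83, [359.4, 254.3], 494)]
label [(0.66, [358.9, 256.4], 493)]
scanner_window [(0.63, [371.0, 243.5], 5494)]
scan_key_top [(0.49, [399.2, 218.9], 132)]
vial_carton [(0.8, [310.4, 203.9], 877)]
screwdriver [(0.68, [384.6, 325.2], 330), (0.31, [156.9, 254.2], 839)]
reagent [(0.67, [477.5, 295.8], 424), (0.65, [159.0, 258.3], 841), (0.37, [374.7, 241.5], 5524)]
beaker [(0.74, [477.0, 293.2], 358), (0.42, [348.2, 255.0], 3697)]
spanner [(0.74, [477.7, 295.0], 401)]
side {'fx': 469.6339643397771, 'fy': 469.6339643397771, 'cx': 317.14198338874866, 'cy': 238.86783626019462, 'origin': array([ 0.433, -1.052,  0.886]), 'rotation': array([ 0.937, -0.068, -0.088])}
turntable [(0.97, [302.2, 290.4], 2562)]
post0 [(0.86, [299.5, 290.8], 2535), (0.39, [325.7, 298.4], 5119)]
bottle [(0.86, [301.9, 269.5], 850), (0.63, [324.0, 295.7], 4980)]
label [(0.64, [300.4, 274.0], 831), (0.48, [303.7, 290.0], 2672)]
scanner_window [(0.57, [322.7, 299.8], 4910)]
scan_key_top []
vial_carton [(0.8, [352.6, 248.7], 884)]
screwdriver [(0.58, [225.4, 316.9], 432)]
reagent [(0.91, [291.6, 167.2], 740)]
beaker [(0.82, [335.7, 407.6], 1496)]
spanner [(0.96, [261.8, 400.6], 823)]
{'time': 1.2, 'qpos': array([ 1.475,  0.385,  0.008, -0.   , -1.194, -0.259]), 'joint_velocities': array([ 0.001, -0.   ,  0.001, -0.   , -0.   ,  0.   ]), 'joint_efforts': array([  0.   , -39.21 ,  18.862,   4.191,  -0.   ,   0.   ]), 'position': array([0.217, 0.586, 0.231]), 'ee_rot': array([-3.092,  0.554,  0.   ]), 'contact_force': array([ 0.255,  0.127, -0.545]), 'moment': array([0.031, 0.017, 0.01 ]), 'gripper_force': 0.0, 'gripper_width': 0.085277726420705}
```

View pics/top0.png

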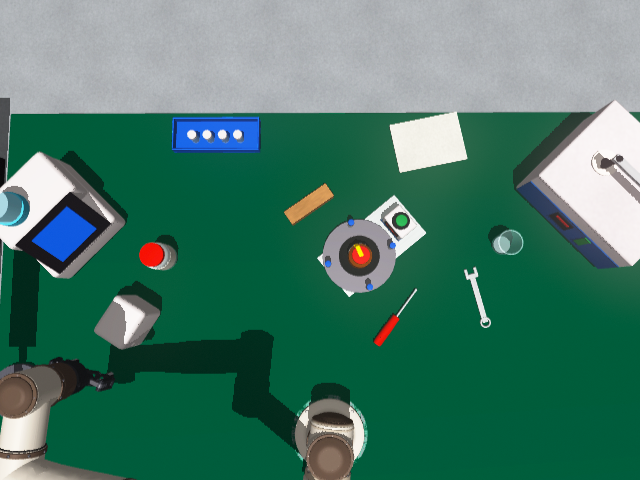

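View pics/side0.png

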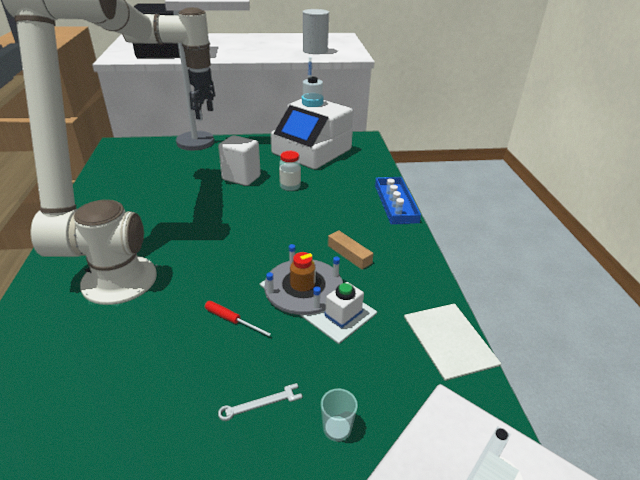

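The top view shows the turntable centred near (360,256), the key near (401,220), and blue posts near (351,223), (392,244), (369,285) and (328,262). The yellow strip runs up and to the left from the cap at (361,255). The carton is near (309,204) and the screwdriver near (393,318). The side view agrees. Next I'll measure these by colour.

```bash
sed -i 's/R=np.array(p\["rotation"\])/R=cv2.Rodrigues(np.array(p["rotation"]))[0]/' h.py
cat >> h.py <<'E'
def blobs(im,lo,hi,box,amin=4):
    hsv=cv2.cvtColor(im,cv2.COLOR_RGB2HSV); m=cv2.inRange(hsv,lo,hi); k=np.zeros_like(m); x0,y0,x1,y1=box; k[y0:y1,x0:x1]=1; m*=k
    n,l,s,c=cv2.connectedComponentsWithStats(m)
    return [(int(s[i,4]),c[i]) for i in range(1,n) if s[i,4]>=amin]
def measure(verbose=True):
    "station centre, posts, strip direction, from the top picture"
    im=cams.capture("top"); box=(290,180,450,310)
    out={}
    out["posts"]=[(a,at_z("top",c,.084)) for a,c in blobs(im,(105,120,60),(130,255,255),box)]
    out["yellow"]=[(a,at_z("top",c,.116)) for a,c in blobs(im,(22,120,120),(35,255,255),box)]
    out["red"]=[(a,at_z("top",c,.115)) for a,c in blobs(im,(0,150,100),(8,255,255),(335,230,385,280))]
    out["green"]=[(a,at_z("top",c,.093)) for a,c in blobs(im,(60,100,110),(85,255,255),(380,195,425,240))]
    return im,out
E
python3 - <<'E'
from h import *
np.set_printoptions(precision=3,suppress=True)
im,o=measure()
for k in o:
    for a,p in o[k]: print(k,a,p)
c=cv2.resize(im[180:320,280:440],None,fx=5,fy=4.28,interpolation=cv2.INTER_CUBIC)[:,:,::-1]
cv2.imwrite("pics/crop1.png",c)
for n,px in dict(turn=(360,256)).items(): print(n,at_z("top",px,.025))
for n,px in dict(cart=(309,204),tip=(416,290),butt=(377,343),spt=(470,270)).items(): print(n,at_z("top",px,.02))
im=cams.capture("side")
for a,c in blobs(im,(105,120,60),(130,255,255),(255,235,350,310)): print("side blue",a,c,at_z("side",c,.084))
print("green side",[(a,c,at_z("side",c,.093)) for a,c in blobs(im,(55,150,60),(85,255,255),(330,275,365,305))])
E
```

```text
posts 34 [ 0.605 -0.06   0.084]
posts 29 [ 0.54  -0.177  0.084]
posts 34 [0.488 0.005 0.084]
posts 32 [ 0.423 -0.112  0.084]
yellow 53 [ 0.524 -0.08   0.116]
red 217 [ 0.508 -0.086  0.115]
green 106 [ 0.609 -0.202  0.093]
turn [ 0.512 -0.09   0.025]
cart [0.667 0.06  0.02 ]
tip [ 0.413 -0.253  0.02 ]
butt [ 0.26  -0.138  0.02 ]
spt [ 0.471 -0.412  0.02 ]
side blue 37 [291.676 247.486] [0.488 0.001 0.084]
side blue 39 [336.077 260.   ] [ 0.605 -0.065  0.084]
side blue 45 [269.444 275.933] [ 0.423 -0.117  0.084]
side blue 62 [316.5 290. ] [ 0.54  -0.18   0.084]
green side [(255, array([355.686, 281.216]), array([ 0.641, -0.166,  0.093])), (113, array([344.938, 288.513]), array([ 0.61 , -0.191,  0.093]))]
```

View pics/crop1.png

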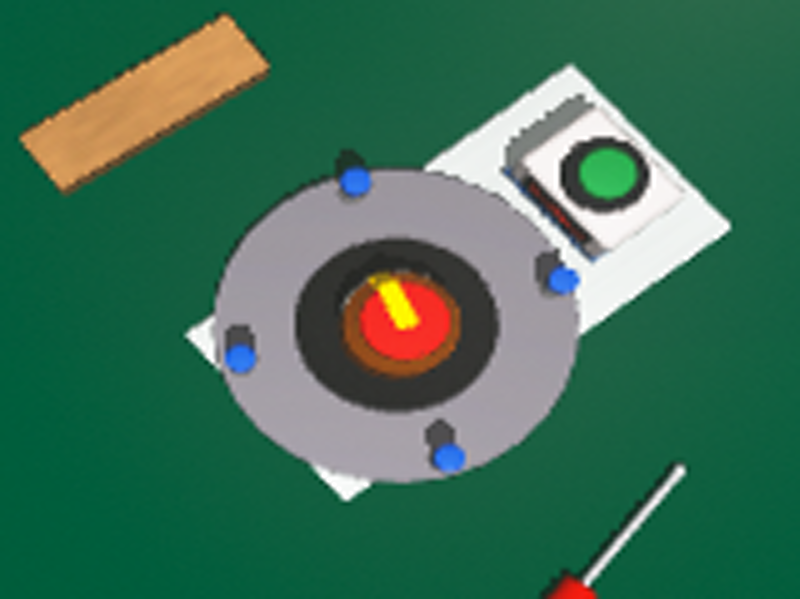

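The four posts agree with a square of radius 95 mm about (0.514, −0.087). The key is 148 mm from there at about −50°, and the strip is at about +27°, so the disc needs about 77° clockwise. I'll straddle the near post at 196° with the fingers and swing it round.

Emit:
send_rows(targets=[[[0.055, 0.107, 0], [0, 0, 0]], [[0.055, 0.107, 0], [0, 0, 0]], [[0.055, 0.107, 0], [0, 0, 0]], [[0.055, 0.107, 0], [0, 0, 0]], [[0.055, 0.107, 0], [0, 0, 0]], [[0.055, 0.107, 0], [0, 0, 0]], [[0.055, 0.107, 0], [0, 0, 0]]], claw=135)

```text
time: 1.88
position: [0.2473, 0.3334, 0.2314]
ee_rot: [-3.092, 0.554, -0.0]
contact_force: [0.0, -0.6, 0.5]
gripper_width: 0.0403
gripper_force: 0.0
```

Emit:
send_rows(targets=[[[0.09, 0.087, 0.014], [0, 0, 0]], [[0.09, 0.087, 0.014], [0, 0, 0]], [[0.09, 0.087, 0.014], [0, 0, 0]], [[0.09, 0.087, 0.014], [0, 0, 0]], [[0.09, 0.087, 0.014], [0, 0, 0]], [[0.09, 0.087, 0.014], [0, 0, 0]], [[0.09, 0.087, 0.014], [0, 0, 0]]])

```text
time: 2.47
position: [0.3615, 0.0966, 0.2023]
ee_rot: [-3.091, 0.553, -0.002]
contact_force: [1.7, 1.4, -0.1]
gripper_width: 0.04
gripper_force: 0.0
```

Emit:
send_rows(targets=[[[0.074, 0.098, 0.022], [0, 0, 0]], [[0.074, 0.098, 0.022], [0, 0, 0]], [[0.074, 0.098, 0.022], [0, 0, 0]], [[0.074, 0.098, 0.022], [0, 0, 0]], [[0.074, 0.098, 0.022], [0, 0, 0]], [[0.074, 0.098, 0.022], [0, 0, 0]]])

```text
time: 2.97
position: [0.4251, -0.1154, 0.1624]
ee_rot: [-3.092, 0.554, -0.002]
contact_force: [1.2, 0.7, 0.1]
gripper_width: 0.0402
gripper_force: 0.0
```

Emit:
send_rows(targets=[[[0, 0, 0], [0, 0, -0.2]], [[0, 0, 0], [0, 0, -0.2]], [[0, 0, 0], [0, 0, -0.2]], [[0, 0, 0], [0, 0, -0.2]], [[0, 0, 0], [0, 0, -0.2]], [[0, 0, 0], [0, 0, -0.21]], [[0, 0, 0], [0, 0, 0]], [[0, 0, 0], [0, 0, 0]]])

```text
time: 3.63
position: [0.4248, -0.1134, 0.1625]
ee_rot: [3.112, 0.432, 0.001]
contact_force: [0.8, 0.2, -0.6]
gripper_width: 0.0399
gripper_force: 0.0
```

Emit:
send_rows(targets=[[[0, 0, 0.06], [0, 0, 0]], [[0, 0, 0.06], [0, 0, 0]], [[0, 0, 0.06], [0, 0, 0]], [[0, 0, 0.06], [0, 0, 0]], [[0, 0, 0], [0, 0, 0]]])

```text
time: 4.05
position: [0.4223, -0.1134, 0.0876]
ee_rot: [-3.111, -0.432, 0.011]
contact_force: [-0.2, 0.0, 0.6]
gripper_width: 0.0403
gripper_force: 0.0
```

Run:
```python
from h import *
im=save("side","s1f"); cv2.imwrite("pics/s1.png",cv2.resize(im[190:340,180:380],None,fx=4,fy=4,interpolation=cv2.INTER_CUBIC)[:,:,::-1])
```

```text
(no output)
```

View pics/s1.png

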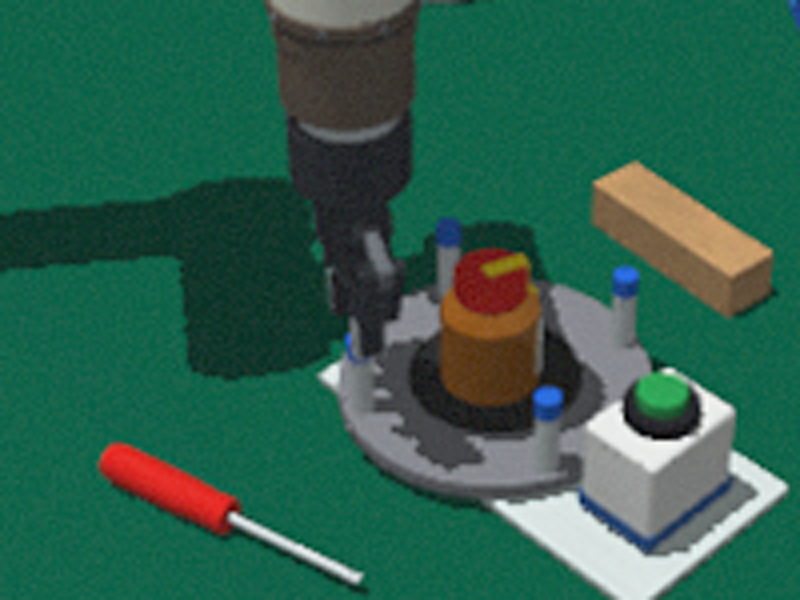

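The fingers straddle the near post (crop position 355,345) with clearance on both sides. I'll lower a little more and start the arc.

Emit:
send_rows(targets=[[[0, 0, 0.05], [0, 0, 0]], [[0, 0, 0.05], [0, 0, 0]], [[0, 0, 0], [0, 0, 0]]])

```text
time: 4.35
position: [0.424, -0.1134, 0.0596]
ee_rot: [-3.111, -0.434, 0.004]
contact_force: [-1.0, -0.2, 0.6]
gripper_width: 0.0402
gripper_force: 0.0
```

Emit:
send_rows(targets=[[[0.0001, -0.0083, 0], [0, 0, 0.05]], [[0.0001, -0.0083, 0], [0, 0, 0.05]], [[0.0001, -0.0083, 0], [0, 0, 0.05]], [[0.0001, -0.0083, 0], [0, 0, 0.05]], [[0.0001, -0.0083, 0], [0, 0, 0.05]], [[0.0001, -0.0083, 0], [0, 0, 0.05]], [[0.0001, -0.0083, 0], [0, 0, 0.05]], [[0.0001, -0.0083, 0], [0, 0, 0.05]]])

```text
time: 5.02
position: [0.4224, -0.0938, 0.062]
ee_rot: [3.14, 0.106, 0.004]
contact_force: [1.1, -0.6, -0.1]
gripper_width: 0.04
gripper_force: 0.7
```

Emit:
send_rows(targets=[[[0.0004, -0.0167, 0.0005], [0, 0, 0.1]], [[0.0004, -0.0167, 0.0005], [0, 0, 0.1]], [[0.0004, -0.0167, 0.0005], [0, 0, 0.1]], [[0.0004, -0.0167, 0.0005], [0, 0, 0.1]], [[0.0004, -0.0167, 0.0005], [0, 0, 0.1]], [[0.0004, -0.0167, 0.0005], [0, 0, 0.1]], [[0.0004, -0.0167, 0.0005], [0, 0, 0.1]], [[0.0004, -0.0167, 0.0005], [0, 0, 0.1]]])

```text
time: 5.68
position: [0.4279, -0.0542, 0.061]
ee_rot: [-3.092, 0.551, -0.004]
contact_force: [-0.3, -1.5, 1.4]
gripper_width: 0.0403
gripper_force: 0.7
```

Emit:
send_rows(targets=[[[0.0004, -0.0167, 0], [0, 0, 0.1]], [[0.0004, -0.0167, 0], [0, 0, 0.1]], [[0.0004, -0.0167, 0], [0, 0, 0.1]], [[0.0004, -0.0167, 0], [0, 0, 0.1]], [[0.0004, -0.0167, 0], [0, 0, 0.1]], [[0.0004, -0.0167, 0], [0, 0, 0.1]], [[0.0004, -0.0167, 0], [0, 0, 0.1]], [[0.0002, -0.012, 0], [0, 0, 0.07]]])

```text
time: 6.35
position: [0.4479, -0.0214, 0.0609]
ee_rot: [-2.919, 1.158, -0.003]
contact_force: [-0.7, -1.8, -0.6]
gripper_width: 0.0403
gripper_force: 0.6
```

Run:
```python
from h import *
np.set_printoptions(precision=4,suppress=True)
im,o=measure()
for k in o:
    for a,p in o[k]: print(k,a,p, np.degrees(np.arctan2(p[1]+.0865,p[0]-.514)))
s=telemetry.sense(); print(s["position"],s["ee_rot"],s["contact_force"])
```

```text
posts 30 [ 0.5877 -0.1446  0.084 ] -38.258591972753464
posts 32 [ 0.5722 -0.0116  0.084 ] 52.15680514285726
posts 33 [ 0.4554 -0.1603  0.084 ] -128.46248100837724
yellow 57 [ 0.5245 -0.0908  0.116 ] -22.199059832262495
red 218 [ 0.5098 -0.0817  0.115 ] 131.38798860195408
green 106 [ 0.609  -0.2022  0.093 ] -50.62823684776343
[ 0.4486 -0.021   0.0609] [-2.9187  1.1582 -0.0043] [1.6744 0.0857 0.1772]
```

Emit:
send_rows(targets=[[[0.0002, -0.0111, 0.0002], [0, 0, 0.067]], [[0.0002, -0.0111, 0.0002], [0, 0, 0.067]], [[0.0002, -0.0111, 0.0002], [0, 0, 0.067]], [[0.0002, -0.0111, 0.0002], [0, 0, 0.067]], [[0.0002, -0.0111, 0.0002], [0, 0, 0.067]], [[0.0002, -0.0111, 0.0002], [0, 0, 0.067]], [[0.0002, -0.0111, 0.0002], [0, 0, 0.067]], [[0.0002, -0.0111, 0.0002], [0, 0, 0.067]]])

```text
time: 7.07
position: [0.4679, -0.0051, 0.06]
ee_rot: [-2.73, 1.554, -0.001]
contact_force: [-0.2, -2.2, 0.1]
gripper_width: 0.0399
gripper_force: 0.6
```

Emit:
send_rows(targets=[[[0.0001, -0.0055, 0], [0, 0, 0.033]], [[0.0001, -0.0055, 0], [0, 0, 0.033]], [[0.0001, -0.0055, 0], [0, 0, 0.033]], [[0, 0, 0], [0, 0, 0]], [[0, 0, 0], [0, 0, 0]]])

```text
time: 7.48
position: [0.4722, -0.0025, 0.0589]
ee_rot: [-2.69, 1.621, -0.001]
contact_force: [-0.2, 0.3, 0.4]
gripper_width: 0.0401
gripper_force: 0.0
```

```bash
cat > m.py <<'E'
from h import *
np.set_printoptions(precision=4,suppress=True)
im,o=measure()
for k in o:
    for a,p in o[k]: print(k,a,p, np.degrees(np.arctan2(p[1]+.0865,p[0]-.514)))
hsv=cv2.cvtColor(im,cv2.COLOR_RGB2HSV); m=cv2.inRange(hsv,(22,120,120),(35,255,255)); v,u=np.nonzero(m[230:280,335:385])
P=np.array([at_z("top",(a+335,b+230),.116)[:2] for a,b in zip(u,v)]); vx,vy,_,_=cv2.fitLine(P.astype(np.float32),cv2.DIST_L2,0,.01,.01).ravel()
print("strip line",np.degrees(np.arctan2(vy,vx)))
d=o["yellow"][0][1]-o["red"][0][1]; print("y-r",np.degrees(np.arctan2(d[1],d[0])))
# plate edges by white mask
w=cv2.inRange(hsv,(0,0,190),(180,60,255)); k=np.zeros_like(w); k[180:310,310:435]=1; w*=k
w=np.maximum(w,0); pts=cv2.findNonZero(w); 
for q in cv2.boxPoints(cv2.minAreaRect(pts)): print("plate",q,at_z("top",q,.008))
s=telemetry.sense(); print(s["position"],s["ee_rot"],s["contact_force"],s["time"])
E
python3 m.py
python3 - <<'E'
from h import *
im=save("top","t3f"); cv2.imwrite("pics/t3.png",cv2.resize(im[190:310,310:440],None,fx=5,fy=5,interpolation=cv2.INTER_CUBIC)[:,:,::-1])
E
```

```text
posts 34 [ 0.5941 -0.035   0.084 ] 32.77530416151726
posts 31 [ 0.5646 -0.1654  0.084 ] -57.330193744241164
posts 33 [ 0.434  -0.1377  0.084 ] -147.35357228068798
yellow 57 [ 0.5224 -0.094   0.116 ] -41.759548226717904
red 217 [ 0.5109 -0.0809  0.115 ] 119.1982175721783
green 106 [ 0.609  -0.2022  0.093 ] -50.62823684776343
strip line -49.025158
y-r -48.6302866997584
plate [303.427  286.4831] [0.4231 0.0764 0.008 ]
plate [327.8315 180.7303] [0.7399 0.0042 0.008 ]
plate [435.4832 205.573 ] [ 0.6641 -0.3174  0.008 ]
plate [411.0787 311.3258] [ 0.3506 -0.2398  0.008 ]
[ 0.4722 -0.0025  0.0588] [-2.69    1.6213 -0.001 ] [ 0.09   -0.1091 -0.0953] 7.5333
```

View pics/t3.png

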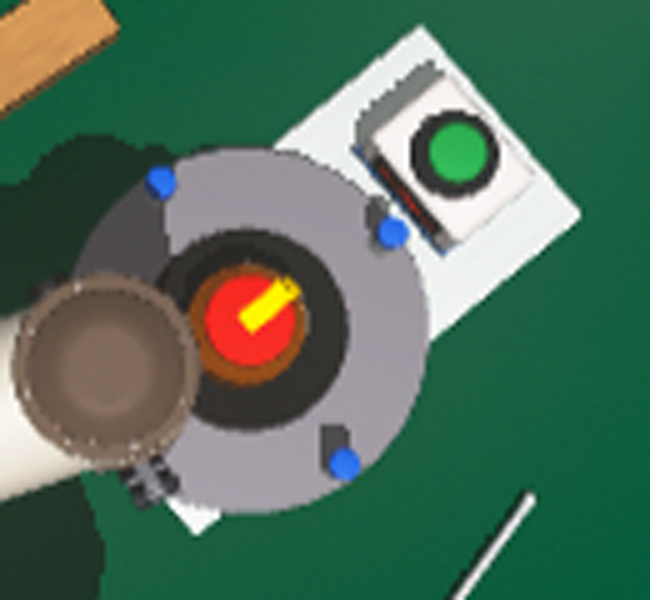

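The strip now points up-right, nearly at the key. A post at crop (392,232) stands just off the line of sight. I'll refine both directions numerically.

Run:
```python
from h import *
np.set_printoptions(precision=4,suppress=True)
f=lambda a,z: at_z("top",(310+(a[0]+.5)/5-.5,190+(a[1]+.5)/5-.5),z)[:2]
ang=lambda a,b,z: np.degrees(np.arctan2(*(f(b,z)-f(a,z))[::-1]))
print("right edge perp",ang((420,27),(580,213),.008)+90)
print("left long",ang((275,148),(420,27),.008),"right long",ang((435,338),(580,213),.008))
print("scanner top",ang((447,72),(533,180),.085)+90, ang((445,250),(533,180),.085))
c=np.array([.514,-.0865]); print("corner mid", f((420,27),.008),f((580,213),.008),np.degrees(np.arctan2(*((f((420,27),.008)+f((580,213),.008))/2-c)[::-1])))
print("strip",ang((248,324),(290,289),.116), "edges",ang((240,316),(284,280),.116),ang((252,333),(297,296),.116))
im=cams.capture("side"); cv2.imwrite("pics/s4.png",cv2.resize(im[230:350,250:390],None,fx=5,fy=5,interpolation=cv2.INTER_CUBIC)[:,:,::-1])
```

```text
right edge perp -50.11133698634694
left long -50.09436373548281 right long -49.47311768913885
scanner top -52.28970813049 -51.63984767411982
corner mid [ 0.6962 -0.1928] [ 0.5841 -0.2865] -50.51377894644127
strip -50.26966916896001 edges -50.770246520824195 -50.6562764987341
```

View pics/s4.png

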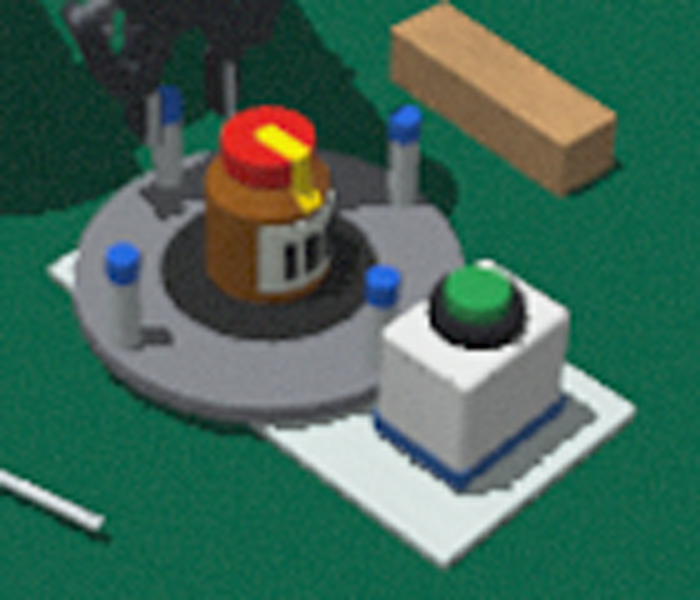

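The strip is at −50.3° and the station axis at −50.3°, and the side view shows the label facing the scanner. I'll back off the post and lift.

Emit:
send_rows(targets=[[[0, 0.008, 0], [0, 0, 0]], [[0, 0.008, 0], [0, 0, 0]], [[0, 0, 0], [0, 0, 0]], [[0, 0, -0.05], [0, 0, 0]], [[0, 0, -0.08], [0, 0, 0]], [[0, 0, -0.1], [0, 0, 0]], [[0, 0, -0.1], [0, 0, 0]], [[0, 0, -0.08], [0, 0, 0]]])

```text
time: 8.3
position: [0.4679, -0.0049, 0.1839]
ee_rot: [-2.689, 1.621, -0.002]
contact_force: [-0.2, -0.2, 0.4]
gripper_width: 0.0401
gripper_force: 0.0
```

Emit:
send_rows(targets=[[[0, 0, 0], [0, 0, 0]], [[0, 0, 0], [0, 0, 0]]], claw=255)

```text
time: 8.47
position: [0.4682, -0.0046, 0.183]
ee_rot: [-2.688, 1.621, -0.004]
contact_force: [-0.2, -0.9, -0.4]
gripper_width: 0.0168
gripper_force: 0.0
```

```bash
python3 m.py | grep -v plate
python3 - <<'E'
from h import *
f=lambda a: at_z("side",(250+(a[0]+.5)/5-.5,230+(a[1]+.5)/5-.5),.116)[:2]
d=f((308,155))-f((264,133)); print("side strip",np.degrees(np.arctan2(d[1],d[0])))
s=telemetry.sense(); R=cv2.Rodrigues(s["ee_rot"])[0]
print("shift/0.3",R.T@(np.array([.6085,-.2005,.15])-s["position"])/.3, s["position"])
for z in (.085,.09,.095): print(z,at_z("side",(250+479.5/5-.4,230+291/5-.4),z),at_z("top",(310+458.5/5-.4,190+152.5/5-.4),z))
E
```

```text
posts 30 [ 0.5936 -0.0348  0.084 ] 32.99745256212905
posts 31 [ 0.5646 -0.1654  0.084 ] -57.330193744241164
posts 33 [ 0.434  -0.1377  0.084 ] -147.35357228068798
yellow 57 [ 0.5224 -0.094   0.116 ] -41.759548226717904
red 205 [ 0.5113 -0.082   0.115 ] 121.36156684576235
green 106 [ 0.609  -0.2022  0.093 ] -50.62823684776343
strip line -49.025158
y-r -47.09455962013442
[ 0.4672 -0.0049  0.1816] [-2.6894  1.6223  0.0001] [-0.6528 -0.2458 -0.8261] 8.5167
side strip -43.46095674610124
shift/0.3 [ 0.79658346 -0.11242415  0.10513383] [ 0.46719778 -0.00486024  0.18162506]
0.085 [ 0.61351768 -0.17945505  0.085     ] [ 0.61018843 -0.20395412  0.085     ]
0.09 [ 0.61238902 -0.1849025   0.09      ] [ 0.60952452 -0.20325173  0.09      ]
0.095 [ 0.61126036 -0.19034996  0.095     ] [ 0.60886062 -0.20254933  0.095     ]
```

Run:
```python
from h import *
np.set_printoptions(precision=1,suppress=True)
im=cams.capture("side"); hsv=cv2.cvtColor(im,cv2.COLOR_RGB2HSV)
m=cv2.inRange(hsv,(20,120,120),(35,255,255)); m[:230]=0;m[300:]=0;m[:,:280]=0;m[:,340:]=0
r=cv2.inRange(hsv,(0,150,60),(8,255,255)); r[:235]=0;r[275:]=0;r[:,:280]=0;r[:,330:]=0
crop=lambda p:(np.array(p)-[250,230]+.5)*5-.5
print("yellow n",(m>0).sum(),"red box",cv2.boundingRect(r|m))
w=cv2.inRange(hsv,(0,0,110),(180,90,255)); 
x0=285;print("label rows: white cols per row")
for y in range(268,292): print(y,np.nonzero(w[y,295:325])[0]+295)
b=np.array([.514,-.0865,0]) + [0,-.0025,0]   # side camera bias
for a in (-40,-45,-50,-55,-60):
    u=np.array([np.cos(np.radians(a)),np.sin(np.radians(a)),0])
    q=[proj("side",b+.035*u+[0,0,z]) for z in (.045,.057,.069)]
    print(a,"label",*q,"strip top end",proj("side",b+.021*u+[0,0,.116]),"centre",proj("side",b+[0,0,.116]), "axis57",proj("side",b+[0,0,.057]))
```

```text
yellow n 82 red box (294, 251, 21, 22)
label rows: white cols per row
268 [315 316]
269 [316]
270 []
271 [314 315 317 318 319 320 321 322 323 324]
272 [314 315 318 319 320 321 322 323 324]
273 [313 314 319 320 321 322 323 324]
274 [309 310 311 312 313 314 321 322 323 324]
275 [302 303 304 305 306 307 308 309 310 311 312 313 322 323 324]
276 [302 303 304 305 306 307 308 309 310 311 323 324]
277 [302 303 304 305 306 307 308 309 310 324]
278 [302 303 304 305 306 324]
279 [302 303 304 305 306 310]
280 [302 303 304 305 310]
281 [302 303 304 305 310]
282 [302 303 304 305 306]
283 [302 303 304 305 306 310]
284 [302 303 304 305 310 313]
285 [302 303 304 305 310]
286 [302 303 304 305 306 307 309 310]
287 [302 303 304 305 306 307]
288 []
289 []
290 []
291 [323 324]
-40 label [314.  283.4] [314.1 280. ] [314.1 276.6] strip top end [310.  260.9] centre [303.4 258. ] axis57 [303.4 275.1]
-45 label [313.3 284. ] [313.4 280.6] [313.4 277.2] strip top end [309.6 261.2] centre [303.4 258. ] axis57 [303.4 275.1]
-50 label [312.5 284.6] [312.6 281.2] [312.7 277.8] strip top end [309.1 261.6] centre [303.4 258. ] axis57 [303.4 275.1]
-55 label [311.7 285.1] [311.8 281.7] [311.8 278.3] strip top end [308.6 261.9] centre [303.4 258. ] axis57 [303.4 275.1]
-60 label [310.8 285.5] [310.9 282.2] [310.9 278.7] strip top end [308.  262.1] centre [303.4 258. ] axis57 [303.4 275.1]
```

The top-view measurements agree to within 1–2°, so I'll accept the alignment. Next is the key, travelling above the bottle.

Emit:
send_rows(targets=[[[0.114, -0.016, 0], [0, 0, 0]], [[0.114, -0.016, 0], [0, 0, 0]], [[0.114, -0.016, 0], [0, 0, 0]], [[0.114, -0.016, 0], [0, 0, 0]], [[0.114, -0.016, 0], [0, 0, 0]], [[0.114, -0.016, 0], [0, 0, 0]], [[0.114, -0.016, 0], [0, 0, 0]]])

```text
time: 9.15
position: [0.6089, -0.2024, 0.1792]
ee_rot: [2.689, -1.622, -0.006]
contact_force: [1.0, 1.1, 0.7]
gripper_width: -0.0003
gripper_force: 0.0
```

Emit:
send_rows(targets=[[[0, 0, 0.05], [0, 0, 0]], [[0, 0, 0.06], [0, 0, 0]], [[0, 0, 0.06], [0, 0, 0]], [[0, 0, 0.02], [0, 0, 0]], [[0, 0, 0], [0, 0, 0]], [[0, 0, 0], [0, 0, 0]]])

```text
time: 9.65
position: [0.6089, -0.2009, 0.124]
ee_rot: [2.69, -1.621, -0.002]
contact_force: [-0.1, -1.0, 0.0]
gripper_width: 0.0001
gripper_force: 0.0
```

Next I'll go down slowly, 2 mm per row, watching the force.

Emit:
send_rows(targets=[[[0, 0, 0.0067], [0, 0, 0]], [[0, 0, 0.0067], [0, 0, 0]], [[0, 0, 0.0067], [0, 0, 0]], [[0, 0, 0.0067], [0, 0, 0]], [[0, 0, 0.0067], [0, 0, 0]], [[0, 0, 0.0067], [0, 0, 0]], [[0, 0, 0.0067], [0, 0, 0]], [[0, 0, 0.0067], [0, 0, 0]]])

```text
time: 10.32
position: [0.609, -0.2009, 0.1084]
ee_rot: [2.69, -1.622, -0.0]
contact_force: [0.2, 0.8, 0.1]
gripper_width: -0.0003
gripper_force: 0.0
```

Run:
```python
from h import *
im=cams.capture("side"); cv2.imwrite("pics/s5.png",cv2.resize(im[230:350,250:390],None,fx=5,fy=5,interpolation=cv2.INTER_CUBIC)[:,:,::-1])
```

```text
(no output)
```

View pics/s5.png

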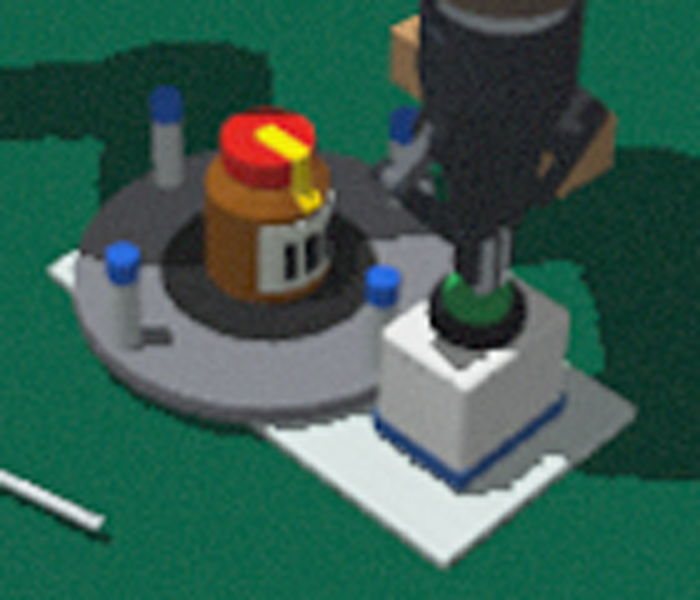

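The fingertips are just over the key (crop 483,292). The bottle is upright and the posts haven't moved. I'll press in small steps.

Emit:
send_rows(targets=[[[0, 0, 0.0067], [0, 0, 0]], [[0, 0, 0.0067], [0, 0, 0]], [[0, 0, 0], [0, 0, 0]]])

```text
time: 10.62
position: [0.6091, -0.201, 0.1045]
ee_rot: [2.69, -1.622, 0.0]
contact_force: [-0.3, 0.6, 2.3]
gripper_width: 0.0
gripper_force: 1.1
```

Emit:
send_rows(targets=[[[0, 0, 0.0067], [0, 0, 0]], [[0, 0, 0], [0, 0, 0]]])

```text
time: 10.78
position: [0.6091, -0.201, 0.1027]
ee_rot: [-2.69, 1.622, -0.001]
contact_force: [-0.3, 1.4, 2.2]
gripper_width: -0.0001
gripper_force: 1.5
```

Emit:
send_rows(targets=[[[0, 0, 0.0067], [0, 0, 0]], [[0, 0, 0], [0, 0, 0]]])

```text
time: 10.95
position: [0.6092, -0.201, 0.1012]
ee_rot: [2.691, -1.622, 0.001]
contact_force: [-1.9, -0.6, 4.3]
gripper_width: 0.0001
gripper_force: 1.9
```

Emit:
send_rows(targets=[[[0, 0, 0.005], [0, 0, 0]], [[0, 0, 0], [0, 0, 0]]])

```text
time: 11.12
position: [0.6092, -0.201, 0.101]
ee_rot: [2.691, -1.621, 0.002]
contact_force: [-3.2, 1.7, 10.0]
gripper_width: -0.0001
gripper_force: 5.1
```

Emit:
send_rows(targets=[[[0, 0, 0.003], [0, 0, 0]], [[0, 0, 0], [0, 0, 0]], [[0, 0, 0], [0, 0, 0]], [[0, 0, 0], [0, 0, 0]]])

```text
time: 11.45
position: [0.6092, -0.201, 0.101]
ee_rot: [2.691, -1.621, 0.002]
contact_force: [-4.4, 2.6, 14.0]
gripper_width: 0.0004
gripper_force: 6.6
```

Emit:
send_rows(targets=[[[0, 0, -0.02], [0, 0, 0]], [[0, 0, -0.03], [0, 0, 0]], [[0, 0, -0.06], [0, 0, 0]], [[0, 0, -0.08], [0, 0, 0]], [[0, 0, -0.08], [0, 0, 0]], [[0, 0, -0.06], [0, 0, 0]], [[0, 0, 0], [0, 0, 0]], [[0, 0, 0], [0, 0, 0]]])

```text
time: 12.12
position: [0.6095, -0.2008, 0.1979]
ee_rot: [-2.689, 1.622, -0.003]
contact_force: [-0.3, 0.2, 0.1]
gripper_width: -0.0003
gripper_force: 0.0
```

```bash
python3 m.py | grep -v plate
python3 - <<'E'
from h import *
im=cams.capture("side"); cv2.imwrite("pics/s6.png",cv2.resize(im[230:350,250:390],None,fx=5,fy=5,interpolation=cv2.INTER_CUBIC)[:,:,::-1])
E
```

```text
posts 30 [ 0.5647 -0.1657  0.084 ] -57.37619292933668
posts 32 [ 0.4337 -0.1378  0.084 ] -147.42980957628575
yellow 6 [ 0.5297 -0.1075  0.116 ] -53.15359006922234
green 86 [ 0.607  -0.2004  0.093 ] -50.75660020457257
strip line -0.5639193Traceback (most recent call last):
  File "m.py", line 9, in <module>
    d=o["yellow"][0][1]-o["red"][0][1]; print("y-r",np.degrees(np.arctan2(d[1],d[0])))
                        ~~~~~~~~^^^
IndexError: list index out of range
```

View pics/s6.png

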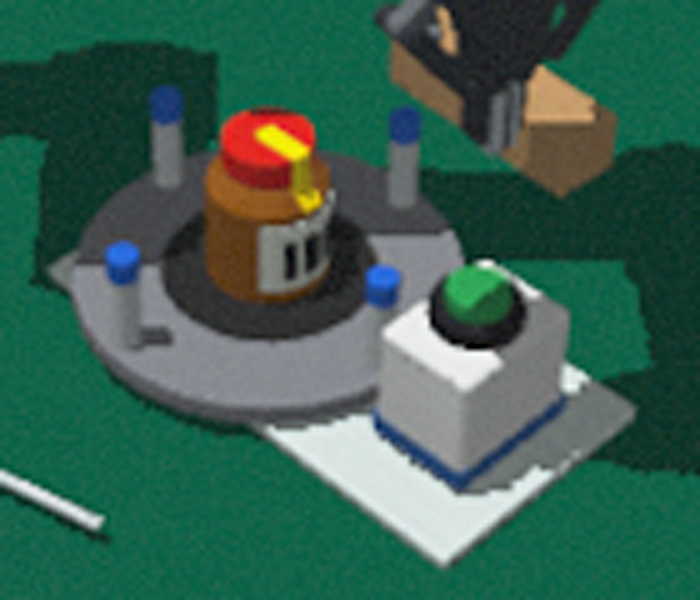

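The key bottomed out (14 N with no further travel) and sprang back up. The bottle is upright, the turntable hasn't moved, and the arm is clear. I'm handing in.

```bash
python3 -c "
from cell import ticket
print(ticket.finish_job())"
```

```text
the job is handed in; nothing more can be done
None
```

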